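Put the perfusion pump into fourth gear and start it

TASK

Put the syringe pump into fourth gear and start it: push the gear lever out of the lane it was left in, across the H-gate, and fully home into the rear slot on the syringe side, then press the start button right down and let go. Only push, gently, and never pinch or force the lever; do not press start before the lever is home, and leave the flask, bottle and tip box where they are.

Things in the scene. Friction and masses are not known exactly. Their poses are not given: they have to be found in the camera images.
- pump: White syringe pump, fixed to the table. Origin: on the table under the gate's centre; x from its front panel to its rear, y from the gearbox towards the syringe (the pump's left). Gearbox: x -100 to +80 mm, y -75 to +75 mm, flat top at z 115 mm. Syringe bed on to y +345 mm, rods and a syringe on it, at most 150 mm high.
- gate_centre (a point): Centre of the H-gate, on the top face of the steel gate plate (80 x 74 mm, 3 mm thick) on the gearbox; axes as the pump's. Two lanes run along x at y -16 and +16 mm, joined at x = 0 by one cross passage 14 mm wide. Gears: 1st front and 2nd rear in the lane away from the syringe, 3rd front and 4th rear on the syringe side, marked with 1 to 4 small studs.
- fourth_slot (a point): Rear end of the syringe-side lane, on the gate plate's top face: where the lever's rod (8 mm) passes through the plate when it is home in fourth gear. The tongues between the lanes have round noses (10 mm radius), so a rod pushed sideways within about 5 mm of the middle finds the cross passage.
- knob (a point): Centre of the black ball knob, 30 mm in diameter, on the gear lever (8 mm rod). The lever pivots 58 mm below the plate's top face under the gate's centre; the knob's centre is 135 mm from the pivot, 77 mm above the plate when upright. It travels 45 mm to front or rear and about 36 mm to either lane. Friction holds it where it is left; pushing takes 3 to 6 N, over 30 N is rough.
- gear_shift (a joint): Lever angle along the lanes, rad: 0 upright (in line with the cross passage), +0.34 at the rear end of a lane (tilted to the pump's rear, +x), -0.34 at the front end. At the start anywhere along the lane away from the syringe.
- gear_cross (a joint): Lever angle across the lanes, rad: positive towards the syringe (+y). About +0.27 in the lane on the syringe side, -0.27 in the other lane (where it starts); limits +-0.31.
- start_top (a point): Top of the grey start button: a 24 mm round push button in a dark collar 40 mm across, on the gearbox top near its front right corner, 72 mm in front of the gate's centre and 45 mm to the side away from the syringe, its top 22 mm above the gearbox top. Spring-loaded: 6 mm travel, about 5 N to press it right down; it comes back when let go.
- start (a joint): Start button travel, m: 0 released, 0.006 fully down.
- flask: Loose clear culture flask lying on the table beside the gearbox, on the side away from the syringe: body 115 x 85 x 36 mm with a neck and orange cap to +x (to 98 mm from the centre). Origin: centre of the body's underside. Leave it alone.
- bottle: Loose amber jar with white cap, 60 mm in diameter, 115 mm tall, standing in front of the syringe bed. Origin: centre of its underside. Leave it alone.
- tip_box: Loose pipette tip box, 87 x 122 x 54 mm, behind the gearbox. Origin: centre of its underside. Leave it alone.

How it is judged:
By the outcome, as a careful person would: the job done as asked, in the order asked, and still so for the second after the job is handed in, with the robot touching nothing.
It also fails if it takes over 61 s, if anything falls off the work surface, if the arm or the gripper's body presses on something with over 40 N, if the wrist force passes 120 N, or if a joint passes its speed limit or range.

ROBOT

A 6-joint arm with a two-finger parallel gripper is mounted at the origin on the work surface. World frame = base frame: x ahead of the robot, y to its left, z up, the work surface at z = 0. Lengths are in mm, angles in rad, forces in N, time in s.
With the tool pointing down it reaches from about 250 to 775 mm from the base axis. Payload 8.9 kg.
Tool frame: the origin (TCP) lies midway between the tips of the shut fingers; the grasp point (between the pads) lies env.grasp_offset behind it (env.grasp_offset is the distance from the TCP to the grasp point, in mm); z points along the fingers, y is the direction in which the jaws open and shut (so a half turn about z gives the same grasp; the last joint's range is limited). The gripper opens to 85 mm and grips with 20 to 120 N. Pads are 22 mm wide; open, the fingers measure 114 mm over their backs; the gripper's body (76 mm by 85 mm) begins 54 mm behind the grasp point. The pads swing forward as they close: fully open they stand 13 mm farther back than shut.
Start: joints at [1.003, 0.291, -0.153, 1.127, 0, 1.431], TCP at [218.278, 477.471, 231.305] pointing down, gripper open.
Joint ranges: [-2.52, 2.52], [-0.91, 1.74], [-1.3, 1.37], [-1.96, 2.02], [-1.52, 1.47], [-3.14, 3.14]. Speed limits (rad/s): [2.22, 2.22, 2.79, 3.14, 3.14, 3.14].

INTERFACE

Orientations are given as a 3x3 rotation matrix whose columns are the frame's x, y, z axes.
In Python, from bench import env, eyes gives the robot as it stands.
- The arm moves only by the shell command python3 -m pendant 'ROWS' [OPENING] [FORCE]. ROWS is a JSON object of lists of equal length, an entry for each row: "delta_pos": the shift along the world's x, y, z in mm, a list of three; "rotation": the turn, a rotation vector about the world's x, y, z in degrees, a list of three. A call has 1 to 5 rows; each row is the pose to reach, as a shift and turn from the pose commanded when the call began; what a row does not reach only later rows make up. A row lasts 1/10 s, in which the tool goes at most 50 mm and 8.59 degrees, less where a joint would pass 70% of its speed; a pose out of reach is approached as far as the arm can. A call with a gripper value outside its range is refused whole. OPENING is the gripper command: -1 is shut, 1 is fully open, values between are in proportion, set as the call begins (- or left out, the last holds). The fingers move at their own pace and stop on an object; FORCE is the grip in N (left out, the last holds). Time passes only in rows, so rows that repeat a pose let the fingers close. It gives the time, the measured TCP pose, the force and the opening at its end, in the units of the state.
- env.observe(): the state, without advancing time (a new reading comes with each control period).
- eyes.get_image(name): name is "scene" or "top"; returns the picture (400x640x3 uint8, red, green, blue); there is no depth.
- eyes.camera_params(name): a dict with "mtx" (3x3 intrinsics, pixels), "view" (4x4, takes a point from world to camera coordinates). Camera axes: x right, y down, z forward; pixel columns grow to the right and rows downward; lengths in mm; the calibration is good to about 2 mm. A picture is of the moment at which its call begins. camera_params takes no time and is no camera call.
- env.job_done(): hands the job in, once; it reports no verdict.
The state is a dict: "t": time; "qpos": joint angles; "joint_vel": joint speeds; "effort": joint torques, N m; "tool_pos": TCP position; "eef_rot": TCP orientation; "ft_force": force on the tool from outside, world axes, zero at the start; "wrist_torque": the same for the moment, N m; "grip_width": finger opening in mm.
Only numpy, scipy, OpenCV 4.12 (cv2) and the standard library are available. Lean on these libraries where they do the work, as an engineer would, in place of code of your own. Each camera call takes 0.05 s, during which the arm holds its last target. There are 200 camera calls.

## Working session

There is one attempt and no reset: what is moved stays moved. The work goes in short steps, Python scripts to look and compute and a shell command to move; the robot and the scene stay as the last step left them, time stands still between calls to the robot, and variables do not carry over. Pictures are saved under pics/ and viewed, about 8 in all and at most 12, crops included, and the job is handed in when it is done.

```bash
ls; mkdir -p pics; python3 - <<'E'
from bench import env, eyes
import cv2,numpy as np
for n in("scene","top"):
    im=eyes.get_image(n); cv2.imwrite(f"pics/{n}0.png",im[:,:,::-1])
    p=eyes.camera_params(n); print(n,np.round(p["mtx"],1).tolist(),np.round(p["view"],3).tolist())
s=env.observe();print(s["t"],s["tool_pos"],np.round(s["eef_rot"],3).tolist(),s["grip_width"],env.grasp_offset)
E
```

```text
pics
scene [[520.7, 0.0, 318.4], [0.0, 520.7, 201.8], [0.0, 0.0, 1.0]] [[-0.603, 0.798, -0.01, 296.412], [0.552, 0.409, -0.727, -245.814], [-0.576, -0.444, -0.687, 1749.308], [0.0, 0.0, 0.0, 1.0]]
top [[424.5, 0.0, 318.3], [0.0, 424.5, 201.1], [0.0, 0.0, 1.0]] [[0.037, -0.999, 0.002, 43.608], [-0.975, -0.037, -0.217, 593.679], [0.217, 0.006, -0.976, 958.368], [0.0, 0.0, 0.0, 1.0]]
0.1 [218.06570546 477.14308854 230.80377671] [[-0.909, 0.416, -0.001], [0.416, 0.909, -0.001], [0.0, -0.001, -1.0]] 85.18999659537481 18.700000000000003
```

View pics/scene0.png

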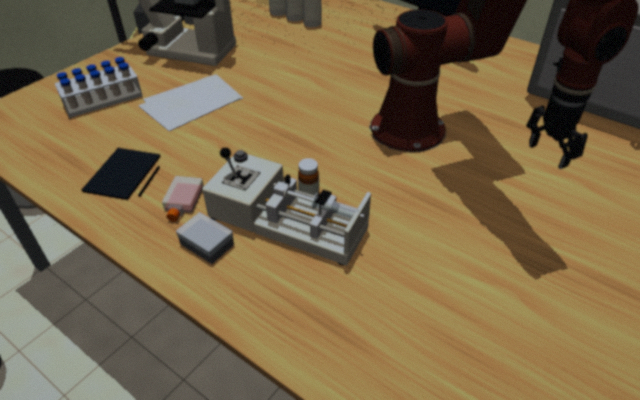

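View pics/top0.png

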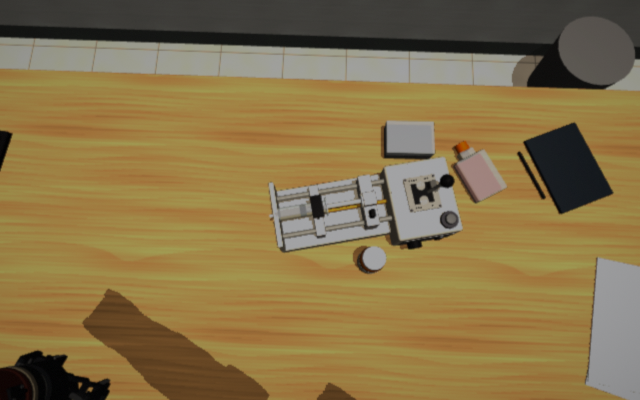

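The scene view shows the pump in the middle, with the knob near (226,153). In the top view the gearbox spans about (385–462, 158–245), with the knob at (447,181), the button at (450,219), the jar at (373,258), the flask at (480,175) and the tip box at (410,138). Next I'll zoom in.

```bash
python3 - <<'E'
import cv2,numpy as np
a=cv2.imread("pics/top0.png")[145:260,365:515]; b=cv2.imread("pics/scene0.png")[135:235,190:290]
a=cv2.resize(a,None,fx=4,fy=4,interpolation=cv2.INTER_CUBIC)
cv2.imwrite("pics/topz.png",a)
cv2.imwrite("pics/scz.png",cv2.resize(b,None,fx=5,fy=5,interpolation=cv2.INTER_CUBIC))
E
```

```text
(no output)
```

View pics/topz.png

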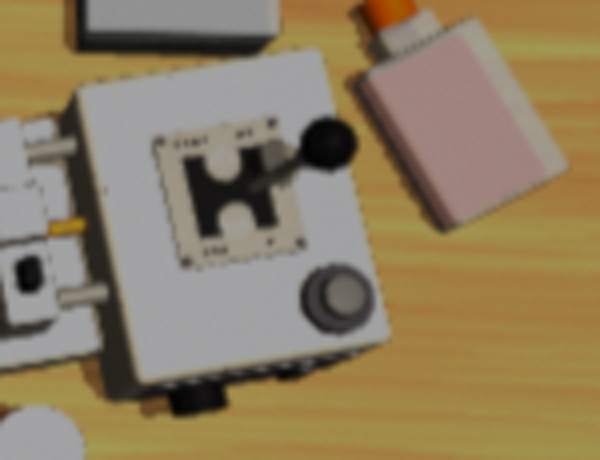

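View pics/scz.png

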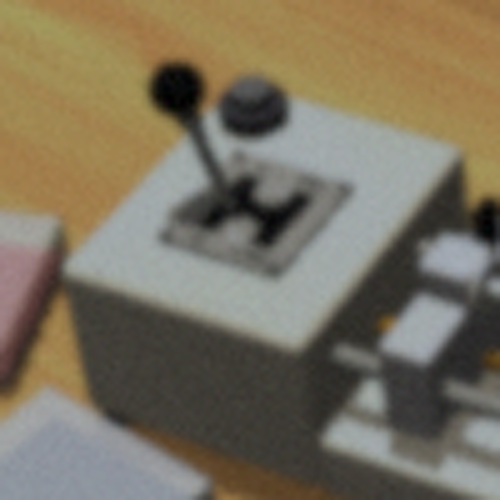

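The zoomed top view shows the plate corners at (155,138), (272,120), (303,245) and (187,265), the gearbox corners, the knob at (328,144) and the button at (345,296). In the zoomed scene view the knob is at (177,90). I'll cast rays for the pump pose and triangulate the knob.

```bash
cat > h.py <<'E'
import numpy as np,cv2
from bench import env,eyes
def ray(n,u,v):
    p=eyes.camera_params(n);V=np.array(p["view"]);R=V[:3,:3]
    return -R.T@V[:3,3], R.T@np.linalg.solve(np.array(p["mtx"]),[u,v,1.])
def onz(n,u,v,z):
    c,d=ray(n,u,v);return c+d*(z-c[2])/d[2]
def tri(p,q):
    (c1,d1),(c2,d2)=ray("top",*p),ray("scene",*q)
    s=np.linalg.lstsq(np.c_[d1,-d2],c2-c1,rcond=None)[0]
    a,b=c1+s[0]*d1,c2+s[1]*d2;return (a+b)/2,np.linalg.norm(a-b)
def blob(n,img,x0,y0,x1,y1,th):
    g=img[y0:y1,x0:x1].max(2)<th
    k,l,st,ce=cv2.connectedComponentsWithStats(cv2.morphologyEx(g.astype(np.uint8),cv2.MORPH_OPEN,np.ones((4,4))))
    i=1+np.argmax(st[1:,4]);return ce[i]+[x0,y0],st[i]
E
python3 - <<'E'
from h import *
tz=lambda u,v:((u+.5)/4-.5+365,(v+.5)/4-.5+145)
sz=lambda u,v:((u+.5)/5-.5+190,(v+.5)/5-.5+135)
A=[];B=[]
for (u,v),l in zip([(155,138),(272,120),(303,245),(187,265)],[(40,37),(40,-37),(-40,-37),(-40,37)]):
    A.append(onz("top",*tz(u,v),118)[:2]);B.append(l)
for (u,v),l in zip([(80,88),(322,50),(388,338),(140,382)],[(80,75),(80,-75),(-100,-75),(-100,75)]):
    A.append(onz("top",*tz(u,v),115)[:2]);B.append(l)
A.append(onz("top",*tz(345,296),137)[:2]);B.append((-72,-45))
def fit(A,B):
    A=np.array(A);B=np.array(B,float);ma,mb=A.mean(0),B.mean(0)
    a=(A-ma)@[1,1j];b=(B-mb)@[1,1j];th=np.angle((a*b.conj()).sum())
    R=np.array([[np.cos(th),-np.sin(th)],[np.sin(th),np.cos(th)]]);t=ma-R@mb
    print("fit",np.degrees(th),t,np.round(A-(B@R.T+t),1).tolist());return R,t
R,t=fit(A,B)
# scene check
S=[onz("scene",*sz(u,v),z)[:2] for u,v,z in [(68,270,115),(300,352,115),(465,150,115),(352,187,118),(275,272,118),(160,235,118),(235,155,118)]]
fit(S,[(80,-75),(80,75),(-100,75),(-40,37),(40,37),(40,-37),(-40,-37)])
k1,s1=blob("top",cv2.imread("pics/top0.png"),435,165,460,195,45);k2,s2=blob("scene",cv2.imread("pics/scene0.png"),212,140,240,168,45)
print(k1,s1,k2,s2)
P,e=tri(k1,k2);l=R.T@(P[:2]-t);print(P,e,"local",l)
print("button",R@[-72,-45]+t, "blocalfromtop",R.T@(np.array(A[-1])-t))
E
```

```text
fit 11.555174960409357 [ 608.47701513 -171.52263061] [[-0.9, -1.8], [-2.3, 2.9], [2.6, 2.9], [3.3, -3.4], [-3.0, -4.0], [-4.4, 1.1], [2.5, 4.6], [2.3, -2.2], [0.1, 0.0]]
fit 11.878169529916367 [ 607.34237759 -170.54476796] [[-3.2, 5.9], [1.1, -0.4], [3.7, 0.3], [0.5, -1.4], [-2.4, -4.2], [-2.8, -1.2], [3.1, 1.0]]
[447.21969697 181.70454545] [  6  11  13  12 132] [226.09090909 153.77272727] [10 10  9  9 66]
[ 616.39270448 -207.34793319  186.74187175] 3.9274016996554155 local [  0.57903634 -36.68480829]
button [ 546.95030951 -230.03300999] blocalfromtop [-71.94701607 -45.0079321 ]
```

```bash
python3 -m pendant '{"delta_pos":[[24,-43,2],[48,-87,4],[72,-130,6],[96,-173,8],[120,-217,10]],"rotation":[[0,0,7],[0,0,14],[0,0,21],[0,0,28],[0,0,36]]}' -1 20
python3 -m pendant '{"delta_pos":[[24,-43,0],[48,-87,0],[72,-130,0],[96,-173,0],[120,-217,0]],"rotation":[[0,0,0],[0,0,0],[0,0,0],[0,0,0],[0,0,0]]}'
python3 -m pendant '{"delta_pos":[[24,-43,0],[48,-87,0],[72,-130,0],[96,-173,0],[120,-217,0]],"rotation":[[0,0,0],[0,0,0],[0,0,0],[0,0,0],[0,0,0]]}'
python3 -m pendant '{"delta_pos":[[24,-43,0],[48,-86,0],[48,-86,0],[48,-86,0]],"rotation":[[0,0,0],[0,0,0],[0,0,0],[0,0,0]]}'
python3 - <<'E'
from h import *
R=np.array([[.9794,-.2019],[.2019,.9794]]);t=[608.2,-171.3]
for z in (188,190,192):print(R.T@(onz("top",447.2,181.7,z)[:2]-t),R.T@(onz("scene",226.1,153.8,z)[:2]-t))
E
```

```text
t: 0.6
tool_pos: [332.8, 270.4, 240.8]
eef_rot: [[-0.984, -0.177, -0.0], [-0.177, 0.984, -0.0], [0.0, -0.0, -1.0]]
ft_force: [0.8, 0.1, 0.2]
grip_width: 12.1
t: 1.1
tool_pos: [452.8, 53.5, 240.7]
eef_rot: [[-0.985, -0.173, 0.0], [-0.173, 0.985, 0.0], [-0.0, 0.0, -1.0]]
ft_force: [1.2, 1.0, 0.1]
grip_width: -0.0
t: 1.6
tool_pos: [572.7, -163.4, 240.5]
eef_rot: [[-0.985, -0.173, -0.0], [-0.173, 0.985, 0.0], [0.0, 0.0, -1.0]]
ft_force: [1.1, 0.2, 1.4]
grip_width: -0.1
t: 2.0
tool_pos: [619.9, -248.2, 239.2]
eef_rot: [[-0.985, -0.171, -0.002], [-0.171, 0.985, 0.001], [0.002, 0.002, -1.0]]
ft_force: [0.6, 0.0, 0.1]
grip_width: 0.2
[  1.2835012  -38.44076523] [  2.25749996 -33.53513812]
[  0.85310003 -37.72712266] [  4.31097252 -31.90099707]
[  0.42269886 -37.0134801 ] [  6.36444508 -30.26685603]
```

```bash
python3 -m pendant '{"delta_pos":[[6,-2,0],[6,-2,-20],[6,-2,-45],[6,-2,-67],[6,-2,-67]],"rotation":[[0,0,2],[0,0,2],[0,0,2],[0,0,2],[0,0,2]]}'
python3 - <<'E'
from h import *
s=env.observe();print(s["tool_pos"],s["t"])
a=eyes.get_image("top")[110:260,365:515];b=eyes.get_image("scene")[115:215,180:280]
cv2.imwrite("pics/c1.png",np.hstack([cv2.resize(a,(400,400),interpolation=2),cv2.resize(b,(400,400),interpolation=2)])[:,:,::-1])
E
```

```text
t: 2.5
tool_pos: [624.1, -247.0, 171.2]
eef_rot: [[-0.978, -0.208, -0.005], [-0.208, 0.978, 0.003], [0.004, 0.004, -1.0]]
ft_force: [-1.2, 0.2, 0.3]
grip_width: -0.2
[ 624.05229148 -246.97338958  171.21898349] 2.5
```

View pics/c1.png

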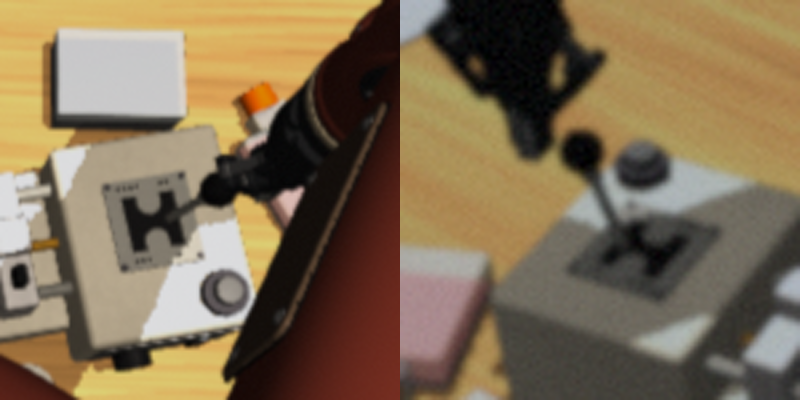

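The shut fingers are standing on the −y side of the knob, with the knob at (215,188) in the left crop. Now I'll push toward the syringe.

```bash
python3 -m pendant '{"delta_pos":[[-1,4,0],[-1.6,8,0],[-2.4,12,0],[-3.2,16,0],[-4,20,0]],"rotation":[[0,0,0],[0,0,0],[0,0,0],[0,0,0],[0,0,0]]}'
python3 -m pendant '{"delta_pos":[[-0.6,3,0],[-1.2,6,0],[-1.8,9,0],[-2.4,12,0],[-3,15,0]],"rotation":[[0,0,0],[0,0,0],[0,0,0],[0,0,0],[0,0,0]]}'
python3 -m pendant '{"delta_pos":[[-0.6,3,0],[-1.2,6,0],[-1.8,9,0],[-2.4,12,0],[-3,15,0]],"rotation":[[0,0,0],[0,0,0],[0,0,0],[0,0,0],[0,0,0]]}'
```

```text
t: 3.1
tool_pos: [622.9, -230.1, 174.8]
eef_rot: [[-0.978, -0.207, 0.002], [-0.207, 0.978, -0.002], [-0.001, -0.003, -1.0]]
ft_force: [0.9, -4.5, 3.5]
grip_width: 0.3
t: 3.6
tool_pos: [619.1, -214.1, 173.7]
eef_rot: [[-0.978, -0.207, -0.0], [-0.207, 0.978, 0.0], [0.0, 0.0, -1.0]]
ft_force: [1.4, -4.1, 2.9]
grip_width: 0.4
t: 4.1
tool_pos: [616.1, -199.1, 173.7]
eef_rot: [[-0.978, -0.207, -0.0], [-0.207, 0.978, 0.0], [0.0, 0.0, -1.0]]
ft_force: [-0.4, -3.2, 3.1]
grip_width: -0.2
```

```bash
python3 -m pendant '{"delta_pos":[[-0.6,3,0],[-1.2,6,0],[-1.8,9,0],[-2.4,12,0],[-3,15,0]],"rotation":[[0,0,0],[0,0,0],[0,0,0],[0,0,0],[0,0,0]]}'
python3 -m pendant '{"delta_pos":[[-0.4,2,0],[-0.8,4,0],[-1.2,6,0],[-1.6,8,0],[-2,10,0]],"rotation":[[0,0,0],[0,0,0],[0,0,0],[0,0,0],[0,0,0]]}'
python3 - <<'E'
from h import *
s=env.observe();R=np.array([[.9794,-.2019],[.2019,.9794]]);print(R.T@(s["tool_pos"][:2]-[608.2,-171.3]),s["ft_force"])
a=eyes.get_image("top")[110:260,365:515];b=eyes.get_image("scene")[115:215,180:280]
cv2.imwrite("pics/c2.png",np.hstack([cv2.resize(a,(400,400),interpolation=2),cv2.resize(b,(400,400),interpolation=2)])[:,:,::-1])
E
```

```text
t: 4.6
tool_pos: [613.1, -184.1, 173.7]
eef_rot: [[-0.978, -0.207, -0.0], [-0.207, 0.978, 0.0], [0.0, 0.0, -1.0]]
ft_force: [0.5, -2.4, 3.3]
grip_width: 0.1
t: 5.1
tool_pos: [611.0, -174.2, 173.5]
eef_rot: [[-0.978, -0.207, -0.001], [-0.207, 0.978, 0.0], [0.001, 0.0, -1.0]]
ft_force: [-0.1, -3.0, -2.0]
grip_width: -0.1
[ 2.12081868 -3.44283222] [-0.11322565 -3.04639347 -1.9596435 ]
```

View pics/c2.png

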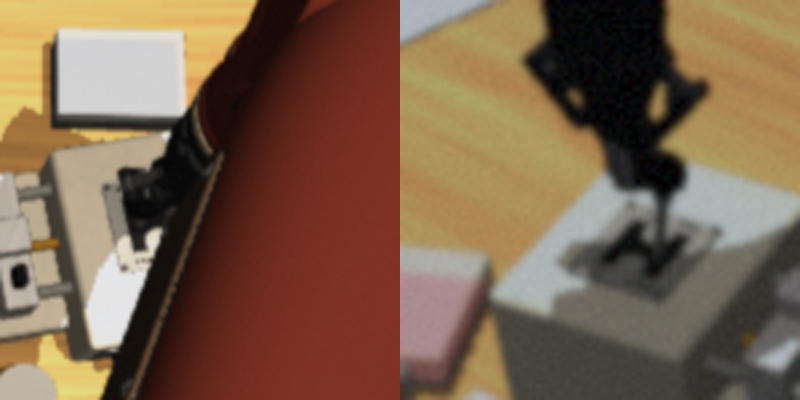

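The lever has come through the passage; the knob is at (662,170) in the right crop. I'll continue gently until the force rises.

```bash
python3 -m pendant '{"delta_pos":[[-0.4,2,0],[-0.8,4,0],[-1,5,0],[-1,5,0]],"rotation":[[0,0,0],[0,0,0],[0,0,0],[0,0,0]]}'
python3 -m pendant '{"delta_pos":[[-0.2,1,0],[-0.4,2,0],[-0.6,3,0],[-0.6,3,0]],"rotation":[[0,0,0],[0,0,0],[0,0,0],[0,0,0]]}'
python3 - <<'E'
from h import *
im=eyes.get_image("scene")[115:215,180:280]
cv2.imwrite("pics/c3.png",cv2.convertScaleAbs(cv2.resize(im,(600,600),interpolation=2)[:,:,::-1],alpha=2.0))
E
```

```text
t: 5.6
tool_pos: [610.1, -169.2, 173.7]
eef_rot: [[-0.978, -0.207, -0.0], [-0.207, 0.978, 0.0], [0.0, 0.0, -1.0]]
ft_force: [0.0, -3.3, -0.9]
grip_width: -0.2
t: 6.0
tool_pos: [609.6, -166.3, 173.8]
eef_rot: [[-0.978, -0.207, -0.0], [-0.207, 0.978, 0.0], [0.0, 0.0, -1.0]]
ft_force: [-0.4, -2.9, -2.1]
grip_width: 0.1
```

View pics/c3.png

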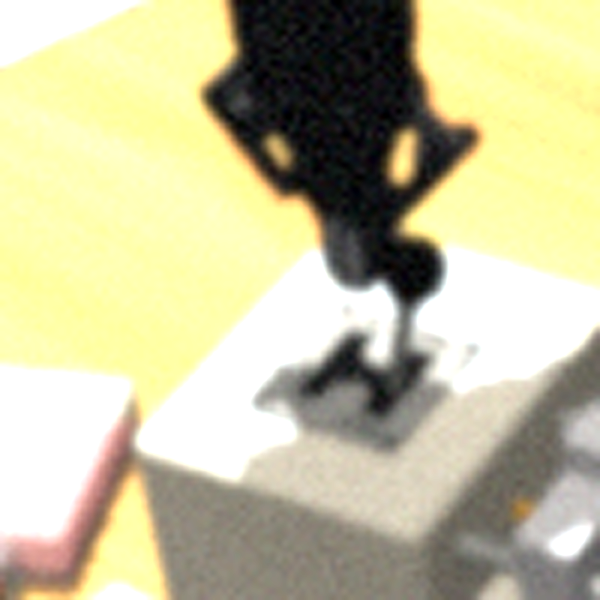

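The knob is at (415,268) and the rod enters the plate near (400,360), so it's just into the syringe-side lane. The wall hasn't been reached yet, so I'll go on a little.

```bash
python3 -m pendant '{"delta_pos":[[-0.2,1,0],[-0.4,2,0],[-0.6,3,0],[-0.6,3,0]],"rotation":[[0,0,0],[0,0,0],[0,0,0],[0,0,0]]}'
python3 -m pendant '{"delta_pos":[[-0.2,1,0],[-0.4,2,0],[-0.6,3,0],[-0.6,3,0]],"rotation":[[0,0,0],[0,0,0],[0,0,0],[0,0,0]]}'
python3 - <<'E'
from h import *
R=np.array([[.9794,-.2019],[.2019,.9794]]);t=[608.2,-171.3]
s=env.observe();print(R.T@(s["tool_pos"][:2]-t))
for z in (188,191):print(R.T@(onz("scene",249.2-.4,159.7-.4,z)[:2]-t))
E
```

```text
t: 6.45
tool_pos: [609.0, -163.2, 173.8]
eef_rot: [[-0.978, -0.207, -0.0], [-0.207, 0.978, 0.0], [0.0, 0.0, -1.0]]
ft_force: [0.0, -1.9, -1.8]
grip_width: -0.1
t: 6.85
tool_pos: [608.4, -160.3, 173.8]
eef_rot: [[-0.978, -0.207, -0.0], [-0.207, 0.978, 0.0], [0.0, 0.0, -1.0]]
ft_force: [1.6, -2.6, -1.6]
grip_width: -0.1
[ 2.40948527 10.74549071]
[-2.85321741 32.06296857]
[ 0.24529317 34.27926998]
```

```bash
python3 -m pendant '{"delta_pos":[[-0.2,1,0],[-0.4,2,0],[-0.4,2,0]],"rotation":[[0,0,0],[0,0,0],[0,0,0]]}'
python3 - <<'E'
from h import *
im=eyes.get_image("scene")[115:215,180:280]
cv2.imwrite("pics/c4.png",cv2.convertScaleAbs(cv2.resize(im,(600,600),interpolation=2)[:,:,::-1],alpha=2.0))
E
```

```text
t: 7.15
tool_pos: [608.0, -158.5, 173.8]
eef_rot: [[-0.978, -0.207, 0.0], [-0.207, 0.978, -0.0], [-0.0, -0.0, -1.0]]
ft_force: [0.8, -3.7, -2.2]
grip_width: 0.1
```

View pics/c4.png

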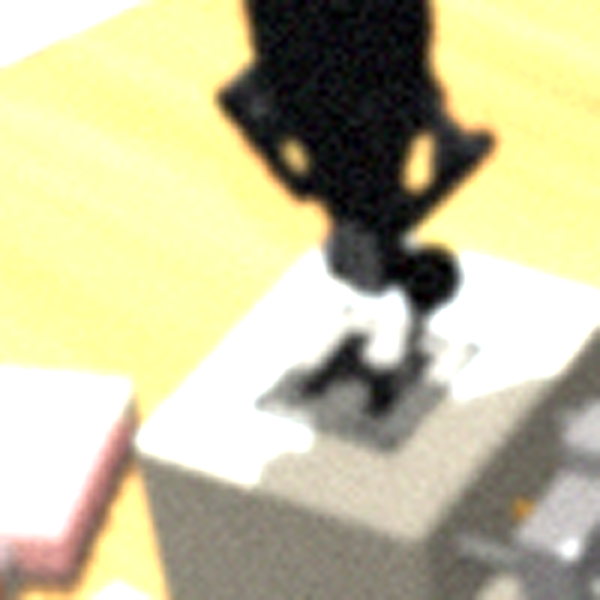

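```bash
python3 - <<'E'
from h import *
R=np.array([[.9794,-.2019],[.2019,.9794]]);t=np.array([608.2,-171.3])
s=env.observe();print("tcp",R.T@(s["tool_pos"][:2]-t))
for z in (188,191):print(R.T@(onz("scene",251.6,160.9,z)[:2]-t))
p=eyes.camera_params("scene")
def pr(x,y,z):
    w=np.r_[R@[x,y]+t,z];c=np.array(p["view"])@np.r_[w,1];q=np.array(p["mtx"])@c[:3];return np.round(((q[:2]/q[2])-[180,115]+.4)*6)
print("knob model",[(gx,gy,pr(135*np.sin(gx),135*np.sin(gy)*np.cos(gx),60+135*np.cos(gx)*np.cos(gy))) for gx in(-.1,-.05,0,.05,.1) for gy in (.2,.27,.31)])
print("plate 0,16",pr(0,16,118),"3rd",pr(-20,16,118),"4th",pr(20,16,118), "0,-16",pr(0,-16,118))
E
```

```text
tcp [ 2.4292899  12.56092501]
[-0.23210567 41.96788783]
[ 2.85701858 44.14871922]
knob model [(-0.1, 0.2, array([416., 244.])), (-0.1, 0.27, array([435., 254.])), (-0.1, 0.31, array([446., 260.])), (-0.05, 0.2, array([408., 252.])), (-0.05, 0.27, array([427., 262.])), (-0.05, 0.31, array([438., 268.])), (0, 0.2, array([400., 261.])), (0, 0.27, array([419., 271.])), (0, 0.31, array([430., 277.])), (0.05, 0.2, array([392., 270.])), (0.05, 0.27, array([411., 280.])), (0.05, 0.31, array([422., 286.])), (0.1, 0.2, array([384., 280.])), (0.1, 0.27, array([403., 290.])), (0.1, 0.31, array([413., 296.]))]
plate 0,16 [397. 386.] 3rd [420. 359.] 4th [373. 413.] 0,-16 [335. 366.]
```

The knob matches gear_shift ≈ 0 and gear_cross ≈ 0.31, which is the lane wall. I'll back off and go round to the front side of the knob.

```bash
python3 -m pendant '{"delta_pos":[[2,-10,0],[4.4,-21.5,0],[4.4,-21.5,0],[-20,-26.6,0],[-44.5,-31.6,0]],"rotation":[[0,0,0],[0,0,0],[0,0,0],[0,0,0],[0,0,0]]}'
python3 -m pendant '{"delta_pos":[[0,0,0],[-5,23,0],[-9.5,46,0],[-9.5,46,0]],"rotation":[[0,0,0],[0,0,0],[0,0,0],[0,0,0]]}'
python3 - <<'E'
from h import *
R=np.array([[.9794,-.2019],[.2019,.9794]]);t=np.array([608.2,-171.3])
s=env.observe();print("tcp",R.T@(s["tool_pos"][:2]-t))
E
```

```text
t: 7.7
tool_pos: [563.1, -190.1, 173.4]
eef_rot: [[-0.978, -0.207, -0.0], [-0.207, 0.978, 0.001], [0.0, 0.001, -1.0]]
ft_force: [0.5, -0.7, 1.1]
grip_width: -0.0
t: 8.1
tool_pos: [553.9, -141.8, 174.0]
eef_rot: [[-0.978, -0.209, -0.0], [-0.209, 0.978, 0.001], [-0.0, 0.001, -1.0]]
ft_force: [-0.9, -1.8, -0.2]
grip_width: 0.1
tcp [-47.244203    39.88775258]
```

```bash
python3 -m pendant '{"delta_pos":[[3.9,0.8,0],[7.8,1.6,0],[11.8,2.4,0],[15.7,3.2,0],[19.6,4,0]],"rotation":[[0,0,0],[0,0,0],[0,0,0],[0,0,0],[0,0,0]]}'
python3 -m pendant '{"delta_pos":[[2.9,0.6,0],[5.9,1.2,0],[8.8,1.8,0],[11.8,2.4,0],[14.7,3,0]],"rotation":[[0,0,0],[0,0,0],[0,0,0],[0,0,0],[0,0,0]]}'
python3 -m pendant '{"delta_pos":[[2.9,0.6,0],[5.9,1.2,0],[8.8,1.8,0],[11.8,2.4,0],[14.7,3,0]],"rotation":[[0,0,0],[0,0,0],[0,0,0],[0,0,0],[0,0,0]]}'
```

```text
t: 8.6
tool_pos: [574.1, -140.3, 173.6]
eef_rot: [[-0.978, -0.207, -0.0], [-0.207, 0.978, 0.0], [0.0, 0.0, -1.0]]
ft_force: [0.2, 0.3, 0.2]
grip_width: -0.0
t: 9.1
tool_pos: [588.2, -137.0, 173.9]
eef_rot: [[-0.978, -0.207, -0.0], [-0.207, 0.978, -0.0], [0.0, 0.0, -1.0]]
ft_force: [-4.5, -0.2, 3.2]
grip_width: 0.2
t: 9.6
tool_pos: [603.0, -134.0, 173.5]
eef_rot: [[-0.978, -0.207, -0.001], [-0.207, 0.978, 0.0], [0.001, 0.0, -1.0]]
ft_force: [-3.3, -0.1, -0.7]
grip_width: 0.2
```

```bash
python3 -m pendant '{"delta_pos":[[2,0.4,0],[3.9,0.8,0],[5.9,1.2,0],[7.8,1.6,0],[9.8,2,0]],"rotation":[[0,0,0],[0,0,0],[0,0,0],[0,0,0],[0,0,0]]}'
python3 -m pendant '{"delta_pos":[[1,0.2,0],[2,0.4,0],[2.9,0.6,0],[2.9,0.6,0]],"rotation":[[0,0,0],[0,0,0],[0,0,0],[0,0,0]]}'
python3 - <<'E'
from h import *
R=np.array([[.9794,-.2019],[.2019,.9794]]);t=np.array([608.2,-171.3])
s=env.observe();print("tcp",R.T@(s["tool_pos"][:2]-t),R.T@s["ft_force"][:2])
im=eyes.get_image("scene")[115:215,180:280]
cv2.imwrite("pics/c5.png",cv2.convertScaleAbs(cv2.resize(im,(600,600),interpolation=2)[:,:,::-1],alpha=2.0))
p=eyes.camera_params("scene")
def pr(x,y,z):
    w=np.r_[R@[x,y]+t,z];c=np.array(p["view"])@np.r_[w,1];q=np.array(p["mtx"])@c[:3];return np.round(((q[:2]/q[2])-[180,115]+.4)*6)
print([(gx,gy,pr(135*np.sin(gx),135*np.sin(gy)*np.cos(gx),60+135*np.cos(gx)*np.cos(gy))) for gx in(.22,.28,.34) for gy in (.27,.31)])
E
```

```text
t: 10.1
tool_pos: [612.8, -132.0, 173.6]
eef_rot: [[-0.978, -0.207, -0.0], [-0.207, 0.978, 0.0], [0.0, 0.0, -1.0]]
ft_force: [-4.2, -1.7, -2.6]
grip_width: -0.0
t: 10.5
tool_pos: [615.8, -131.4, 173.8]
eef_rot: [[-0.978, -0.207, 0.0], [-0.207, 0.978, 0.0], [-0.0, -0.0, -1.0]]
ft_force: [-3.8, -2.0, -3.1]
grip_width: -0.1
tcp [15.53444013 37.52607468] [-4.09833736 -1.20986642]
[(0.22, 0.27, array([382., 316.])), (0.22, 0.31, array([393., 322.])), (0.28, 0.27, array([372., 330.])), (0.28, 0.31, array([382., 336.])), (0.34, 0.27, array([361., 344.])), (0.34, 0.31, array([372., 350.]))]
```

View pics/c5.png

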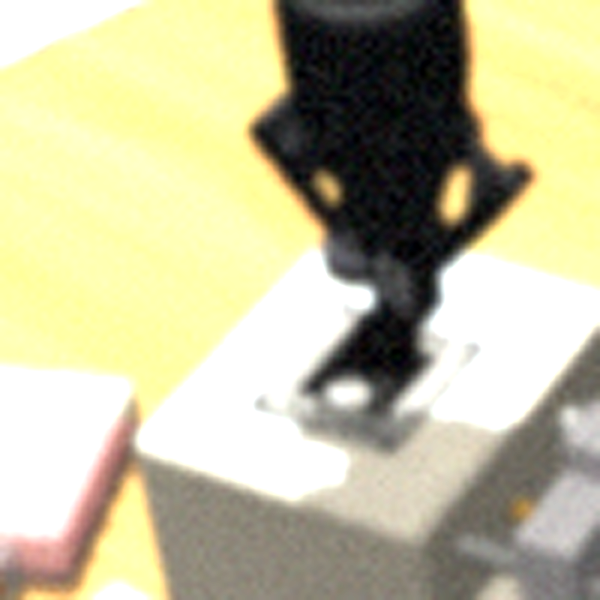

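The knob, near (390,335) against the dark lane, is at gear_shift ≈ 0.27 and not home yet. I'll continue in small steps.

```bash
python3 -m pendant '{"delta_pos":[[1,0.2,-1],[2,0.4,-2],[2.9,0.6,-2],[3.9,0.8,-2],[3.9,0.8,-2]],"rotation":[[0,0,0],[0,0,0],[0,0,0],[0,0,0],[0,0,0]]}'
python3 -m pendant '{"delta_pos":[[1,0.2,0],[2,0.4,0],[2.9,0.6,0],[2.9,0.6,0]],"rotation":[[0,0,0],[0,0,0],[0,0,0],[0,0,0]]}'

```

```text
t: 11.05
tool_pos: [619.6, -130.6, 172.0]
eef_rot: [[-0.978, -0.207, -0.0], [-0.207, 0.978, -0.0], [0.0, -0.0, -1.0]]
ft_force: [-4.9, -0.2, 3.6]
grip_width: -0.0
t: 11.45
tool_pos: [621.4, -130.2, 171.6]
eef_rot: [[-0.978, -0.207, -0.002], [-0.207, 0.978, -0.0], [0.002, 0.0, -1.0]]
ft_force: [-8.5, -0.3, 3.3]
grip_width: -0.0
```

```bash
python3 -m pendant '{"delta_pos":[[0.5,0.1,0],[1,0.2,0],[1,0.2,0]],"rotation":[[0,0,0],[0,0,0],[0,0,0]]}'

```

```text
t: 11.75
tool_pos: [621.9, -130.0, 171.4]
eef_rot: [[-0.978, -0.207, -0.003], [-0.207, 0.978, -0.0], [0.003, 0.0, -1.0]]
ft_force: [-10.1, -2.3, 4.3]
grip_width: -0.1
```

```bash
python3 -m pendant '{"delta_pos":[[0.6,0.1,0],[1.2,0.2,0],[1.2,0.2,0]],"rotation":[[0,0,0],[0,0,0],[0,0,0]]}'
python3 -m pendant '{"delta_pos":[[-10,-2,0],[-35,-7,0],[-60,-12,0],[-60,-12,20],[-66,-30,30]],"rotation":[[0,0,0],[0,0,0],[0,0,0],[0,0,0],[0,0,0]]}'
python3 -m pendant '{"delta_pos":[[-3,-30,0],[-6,-60,0],[-6,-60,0]],"rotation":[[0,0,0],[0,0,0],[0,0,0]]}'
python3 - <<'E'
from h import *
R=np.array([[.9794,-.2019],[.2019,.9794]]);t=np.array([608.2,-171.3])
s=env.observe();print("tcp",s["tool_pos"],R.T@(s["tool_pos"][:2]-t))
im=eyes.get_image("scene")[115:215,180:280]
cv2.imwrite("pics/c6.png",cv2.convertScaleAbs(cv2.resize(im,(600,600),interpolation=2)[:,:,::-1],alpha=2.0))
E
```

```text
t: 12.05
tool_pos: [622.6, -129.9, 171.3]
eef_rot: [[-0.978, -0.206, -0.004], [-0.206, 0.978, -0.0], [0.004, 0.001, -1.0]]
ft_force: [-12.2, -3.0, 4.1]
grip_width: -0.1
t: 12.55
tool_pos: [559.6, -158.7, 203.2]
eef_rot: [[-0.978, -0.209, 0.003], [-0.209, 0.978, 0.0], [-0.003, -0.0, -1.0]]
ft_force: [0.4, 0.1, -0.5]
grip_width: -0.3
t: 12.85
tool_pos: [553.4, -223.0, 202.0]
eef_rot: [[-0.979, -0.204, 0.002], [-0.204, 0.979, -0.002], [-0.002, -0.002, -1.0]]
ft_force: [-0.5, 0.1, 0.1]
grip_width: -0.1
tcp [ 553.35068482 -222.99424892  201.98397245] [-64.15648814 -39.55527066]
```

View pics/c6.png

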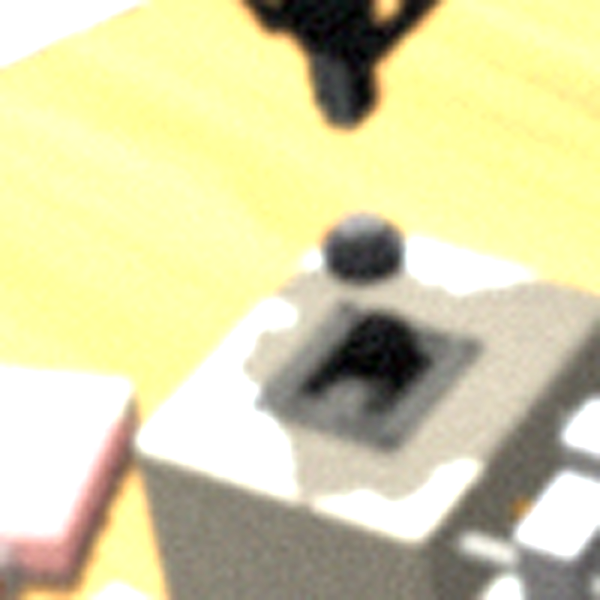

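The knob is around (385,342) over the dark slot, which is hard to separate. I'll compare it in both views with local contrast.

```bash
python3 - <<'E'
from h import *
R=np.array([[.9794,-.2019],[.2019,.9794]]);t=np.array([608.2,-171.3])
S=np.mean([eyes.get_image("scene").astype(float) for _ in range(6)],0);T=np.mean([eyes.get_image("top").astype(float) for _ in range(6)],0)
g=lambda i,x0,y0:cv2.resize(np.clip(255*(np.clip(i[y0:y0+40,x0:x0+40],0,150)/150)**.5,0,255).astype(np.uint8),(400,400),interpolation=2)
cv2.imwrite("pics/c7.png",np.hstack([g(S,225,155),g(T,400,165)])[:,:,::-1])
for n,x0,y0 in(("scene",225,155),("top",400,165)):
    p=eyes.camera_params(n)
    def pr(x,y,z):
        c=np.array(p["view"])@np.r_[R@[x,y]+t,z,1];q=np.array(p["mtx"])@c[:3];return np.round((q[:2]/q[2]-[x0,y0]+.45)*10).tolist()
    print(n,[(gx,gy,pr(135*np.sin(gx),135*np.sin(gy)*np.cos(gx),60+135*np.cos(gx)*np.cos(gy))) for gx in(.22,.28,.34) for gy in (.27,.31)],"plate corners",[pr(a,b,118) for a,b in((40,37),(40,-37),(-40,-37),(-40,37))])
E
```

```text
scene [(0.22, 0.27, [187.0, 127.0]), (0.22, 0.31, [205.0, 137.0]), (0.28, 0.27, [170.0, 150.0]), (0.28, 0.31, [188.0, 160.0]), (0.34, 0.27, [153.0, 175.0]), (0.34, 0.31, [170.0, 184.0])] plate corners [[201.0, 357.0], [-38.0, 278.0], [122.0, 104.0], [356.0, 177.0]]
top [(0.22, 0.27, [111.0, 102.0]), (0.22, 0.31, [86.0, 108.0]), (0.28, 0.27, [104.0, 70.0]), (0.28, 0.31, [80.0, 75.0]), (0.34, 0.27, [97.0, 39.0]), (0.34, 0.31, [73.0, 44.0])] plate corners [[29.0, 143.0], [342.0, 92.0], [420.0, 426.0], [103.0, 478.0]]
```

View pics/c7.png

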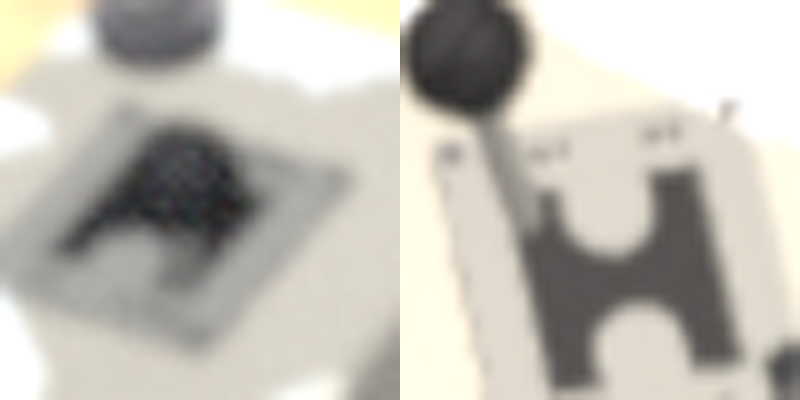

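The right half, from the top camera, clearly shows the lever tilted to the rear in the syringe-side lane. The knob is at (470,52) and the rod enters near (530,225), at the slot's rear end around y = 190. I'll put numbers on it relative to the gate.

```bash
python3 - <<'E'
from h import *
R=np.array([[.9794,-.2019],[.2019,.9794]]);t=np.array([608.2,-171.3])
px=lambda u,v:((u+.5)/10-.5+400,(v+.5)/10-.5+165)
L=lambda u,v,z:R.T@(onz("top",*px(u,v),z)[:2]-t)
for n,q in dict(rearR=(675,170),frontR=(717,364),frontL=(577,388),noseRear=(607,253),noseFront=(640,303),rodfront=(532,230)).items(): print(n,np.round(L(q[0]-400,q[1],118),1))
im=np.mean([eyes.get_image("top").astype(float) for _ in range(4)],0)
c,s=blob("top",im,395,160,416,180,75);print(c,s)
for gx in(.3,.32,.34):
    z=60+135*np.cos(gx)*np.cos(.28);l=R.T@(onz("top",*c,z)[:2]-t);print(gx,l,"implied",np.arctan2(l[0],z-60))
E
```

```text
rearR [ 24.4 -17.6]
frontR [-22.1 -17. ]
frontL [-22.3  15.8]
noseRear [7.6 2.2]
noseFront [-5.2 -2.7]
rodfront [15.8 18. ]
[407.06382979 170.93617021] [  6   5  13  13 141]
0.3 [39.89825646 40.11833212] implied 0.3114217212069113
0.32 [40.10253666 39.9078159 ] implied 0.314795703693716
0.34 [40.31952961 39.68419884] implied 0.31841921815048435
```

The lever is in the rear slot, but measured against the gate it seems 3–4 mm short at the knob. The rod sits against the outer wall, off lane centre (knob y ≈ 40 instead of 36). I'll nudge it back to lane centre from the syringe side, then push it to the rear again.

```bash
python3 -m pendant '{"delta_pos":[[0,0,26],[18,34,26],[37,69,26],[57,105,26],[77.6,143.6,26]],"rotation":[[0,0,0],[0,0,0],[0,0,0],[0,0,0],[0,0,0]]}'
python3 -m pendant '{"delta_pos":[[0,0,0],[0,0,-20],[0,0,-40],[0,0,-56],[0,0,-56]],"rotation":[[0,0,0],[0,0,0],[0,0,0],[0,0,0],[0,0,0]]}'
python3 - <<'E'
from h import *
R=np.array([[.9794,-.2019],[.2019,.9794]]);t=np.array([608.2,-171.3])
s=env.observe();print("tcp",s["tool_pos"],R.T@(s["tool_pos"][:2]-t))
E
```

```text
t: 14.2
tool_pos: [630.9, -75.0, 228.0]
eef_rot: [[-0.979, -0.206, 0.0], [-0.206, 0.979, -0.0], [-0.0, -0.0, -1.0]]
ft_force: [0.2, 0.2, -0.2]
grip_width: -0.3
t: 14.7
tool_pos: [628.7, -76.0, 169.6]
eef_rot: [[-0.978, -0.207, -0.004], [-0.207, 0.978, 0.001], [0.004, 0.002, -1.0]]
ft_force: [-0.5, 0.3, 0.8]
grip_width: -0.0
tcp [628.74680146 -75.99208706 169.5511585 ] [39.36620498 89.19617072]
```

```bash
python3 -m pendant '{"delta_pos":[[1,-5,0],[2,-10,0],[3,-15,0],[3.6,-18,0],[3.6,-18,0]],"rotation":[[0,0,0],[0,0,0],[0,0,0],[0,0,0],[0,0,0]]}'
python3 -m pendant '{"delta_pos":[[0.2,-1,0],[0.4,-2,0],[0.6,-3,0],[0.6,-3,0]],"rotation":[[0,0,0],[0,0,0],[0,0,0],[0,0,0]]}'
python3 -m pendant '{"delta_pos":[[0.2,-1,0],[0.4,-2,0],[0.4,-2,0]],"rotation":[[0,0,0],[0,0,0],[0,0,0]]}'
python3 - <<'E'
from h import *
R=np.array([[.9794,-.2019],[.2019,.9794]]);t=np.array([608.2,-171.3])
s=env.observe();print("tcp",s["tool_pos"],R.T@(s["tool_pos"][:2]-t))
E
```

```text
t: 15.2
tool_pos: [634.2, -94.8, 172.1]
eef_rot: [[-0.979, -0.206, 0.001], [-0.206, 0.979, -0.0], [-0.001, -0.0, -1.0]]
ft_force: [1.1, -0.8, 0.2]
grip_width: 0.3
t: 15.6
tool_pos: [634.6, -96.8, 171.9]
eef_rot: [[-0.978, -0.207, 0.0], [-0.207, 0.978, 0.0], [-0.0, 0.0, -1.0]]
ft_force: [-0.2, 2.3, 0.6]
grip_width: 0.0
t: 15.9
tool_pos: [635.3, -98.6, 172.2]
eef_rot: [[-0.978, -0.207, 0.001], [-0.207, 0.978, 0.001], [-0.001, 0.001, -1.0]]
ft_force: [-0.3, 5.2, 4.2]
grip_width: -0.3
tcp [635.26171654 -98.59520251 172.20709925] [41.18334379 65.74331809]
```

```bash
python3 -m pendant '{"delta_pos":[[0.2,-1,0],[0.4,-2,0],[0.4,-2,0]],"rotation":[[0,0,0],[0,0,0],[0,0,0]]}'
python3 -m pendant '{"delta_pos":[[-1,5,0],[-4,20,0],[-4,22,20],[-4,22,50],[-4,22,54]],"rotation":[[0,0,0],[0,0,0],[0,0,0],[0,0,0],[0,0,0]]}'
python3 -m pendant '{"delta_pos":[[-45,-10,0],[-88,-20,0],[-87,-30,0],[-84,-52,0],[-84,-52,0]],"rotation":[[0,0,0],[0,0,0],[0,0,0],[0,0,0],[0,0,0]]}'
python3 - <<'E'
from h import *
R=np.array([[.9794,-.2019],[.2019,.9794]]);t=np.array([608.2,-171.3])
s=env.observe();print("tcp",s["tool_pos"],R.T@(s["tool_pos"][:2]-t))
E
```

```text
t: 16.2
tool_pos: [635.6, -100.7, 172.2]
eef_rot: [[-0.978, -0.207, 0.001], [-0.207, 0.978, 0.0], [-0.001, 0.0, -1.0]]
ft_force: [0.3, 4.2, 3.5]
grip_width: 0.0
t: 16.7
tool_pos: [632.4, -78.5, 229.0]
eef_rot: [[-0.978, -0.207, 0.004], [-0.207, 0.978, -0.002], [-0.004, -0.002, -1.0]]
ft_force: [-0.1, -0.2, -0.5]
grip_width: -0.2
t: 17.2
tool_pos: [547.4, -132.6, 225.5]
eef_rot: [[-0.979, -0.205, 0.0], [-0.205, 0.979, -0.001], [0.0, -0.001, -1.0]]
ft_force: [0.4, 0.4, 0.6]
grip_width: -0.1
tcp [ 547.38919061 -132.58271594  225.47803013] [-51.74108706  50.19741042]
```

```bash
python3 -m pendant '{"delta_pos":[[2.8,-13.7,0],[2.8,-13.7,-20],[2.8,-13.7,-40],[2.8,-13.7,-54],[2.8,-13.7,-54]],"rotation":[[0,0,0],[0,0,0],[0,0,0],[0,0,0],[0,0,0]]}'
python3 -m pendant '{"delta_pos":[[12,2.5,0],[24,5,0],[36,7.5,0],[48,10,0],[58,12,0]],"rotation":[[0,0,0],[0,0,0],[0,0,0],[0,0,0],[0,0,0]]}'
python3 - <<'E'
from h import *
R=np.array([[.9794,-.2019],[.2019,.9794]]);t=np.array([608.2,-171.3])
s=env.observe();print("tcp",s["tool_pos"],R.T@(s["tool_pos"][:2]-t))
E
```

```text
t: 17.7
tool_pos: [549.1, -144.2, 169.6]
eef_rot: [[-0.978, -0.207, -0.004], [-0.207, 0.978, 0.001], [0.003, 0.002, -1.0]]
ft_force: [-0.9, -0.6, -0.9]
grip_width: -0.1
t: 18.2
tool_pos: [609.2, -132.7, 172.5]
eef_rot: [[-0.978, -0.207, 0.001], [-0.207, 0.978, -0.0], [-0.001, -0.001, -1.0]]
ft_force: [0.6, -0.2, 0.9]
grip_width: -0.1
tcp [ 609.24627964 -132.65528337  172.48345968] [ 8.82709457 37.63739161]
```

```bash
python3 -m pendant '{"delta_pos":[[2,0.4,0],[3.9,0.8,0],[5.9,1.2,0],[7.8,1.6,0],[9.8,2,0]],"rotation":[[0,0,0],[0,0,0],[0,0,0],[0,0,0],[0,0,0]]}'
python3 -m pendant '{"delta_pos":[[1,0.2,0],[2,0.4,0],[2.9,0.6,0],[2.9,0.6,0]],"rotation":[[0,0,0],[0,0,0],[0,0,0],[0,0,0]]}'
```

```text
t: 18.7
tool_pos: [617.9, -130.8, 171.9]
eef_rot: [[-0.978, -0.207, -0.0], [-0.207, 0.978, -0.0], [0.0, -0.0, -1.0]]
ft_force: [-0.9, 0.5, 0.0]
grip_width: -0.2
t: 19.1
tool_pos: [619.9, -130.2, 171.4]
eef_rot: [[-0.978, -0.207, -0.002], [-0.207, 0.978, -0.0], [0.002, 0.0, -1.0]]
ft_force: [-5.8, -0.9, 0.3]
grip_width: -0.0
```

```bash
python3 -m pendant '{"delta_pos":[[1,0.2,0],[2,0.4,0],[2.9,0.6,0],[2.9,0.6,0]],"rotation":[[0,0,0],[0,0,0],[0,0,0],[0,0,0]]}'
python3 -m pendant '{"delta_pos":[[1,0.2,0],[2,0.4,0],[2,0.4,0],[2,0.4,0]],"rotation":[[0,0,0],[0,0,0],[0,0,0],[0,0,0]]}'
```

```text
t: 19.5
tool_pos: [621.5, -129.8, 171.0]
eef_rot: [[-0.978, -0.206, -0.005], [-0.206, 0.978, -0.0], [0.005, 0.001, -1.0]]
ft_force: [-9.3, -2.8, -0.8]
grip_width: -0.3
t: 19.9
tool_pos: [622.7, -129.6, 170.8]
eef_rot: [[-0.979, -0.206, -0.006], [-0.206, 0.979, -0.001], [0.006, 0.001, -1.0]]
ft_force: [-11.6, -3.8, 1.1]
grip_width: 0.0
```

```bash
python3 -m pendant '{"delta_pos":[[1,0.2,0],[2,0.4,0],[3,0.6,0],[3,0.6,0]],"rotation":[[0,0,0],[0,0,0],[0,0,0],[0,0,0]]}'
python3 -m pendant '{"delta_pos":[[-10,-2,0],[-35,-7,0],[-60,-12,0],[-60,-12,20],[-66,-30,30]],"rotation":[[0,0,0],[0,0,0],[0,0,0],[0,0,0],[0,0,0]]}'
python3 -m pendant '{"delta_pos":[[-3,-30,0],[-9,-64,0],[-12,-68,0],[-12,-68,0]],"rotation":[[0,0,0],[0,0,0],[0,0,0],[0,0,0]]}'
python3 - <<'E'
from h import *
R=np.array([[.9794,-.2019],[.2019,.9794]]);t=np.array([608.2,-171.3])
s=env.observe();print("tcp",s["tool_pos"],R.T@(s["tool_pos"][:2]-t))
T=np.mean([eyes.get_image("top").astype(float) for _ in range(4)],0)
g=lambda i,x0,y0:cv2.resize(np.clip(255*(np.clip(i[y0:y0+50,x0:x0+50],0,150)/150)**.5,0,255).astype(np.uint8),(500,500),interpolation=2)
cv2.imwrite("pics/c8.png",g(T,395,160)[:,:,::-1])
c,st=blob("top",T,395,155,416,180,75);print(c,st,R.T@(onz("top",*c,182)[:2]-t))
E
```

```text
t: 20.3
tool_pos: [624.4, -129.1, 170.3]
eef_rot: [[-0.979, -0.206, -0.009], [-0.206, 0.979, -0.001], [0.009, 0.001, -1.0]]
ft_force: [-17.8, -5.5, 0.7]
grip_width: 0.3
t: 20.8
tool_pos: [563.1, -157.5, 203.2]
eef_rot: [[-0.978, -0.209, 0.002], [-0.209, 0.978, 0.0], [-0.002, -0.0, -1.0]]
ft_force: [-0.0, -0.5, 0.2]
grip_width: -0.0
t: 21.2
tool_pos: [550.6, -227.3, 201.8]
eef_rot: [[-0.979, -0.205, 0.001], [-0.205, 0.979, 0.0], [-0.001, 0.0, -1.0]]
ft_force: [-0.8, 0.7, -0.3]
grip_width: 0.1
tcp [ 550.64135621 -227.27812197  201.83897146] [-67.67491855 -43.20388247]
[408.83333333 170.76086957] [  8  10  13  13 138] [40.15694816 35.73794303]
```

View pics/c8.png

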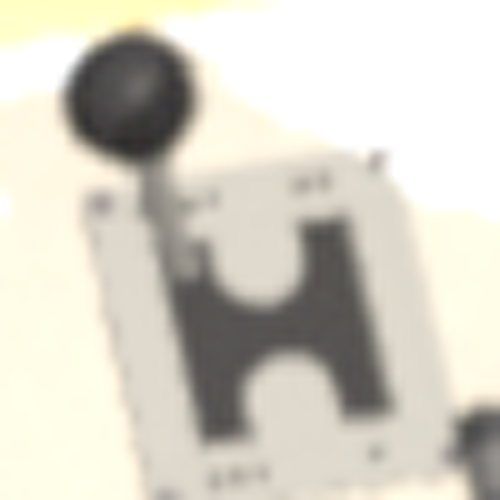

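The knob is centred at (130,95) in this crop. The rod goes through at the rear end of the syringe-side lane, now on the lane centre (knob y ≈ 36). A hard stop was felt at the same place both times, up to 18 N, so the lever is home. My blob detector used an even kernel, which shifted its result by about 1 px and explains the apparent shortfall. Now for the start button.

```bash
python3 -m pendant '{"delta_pos":[[-3.7,-2.7,0],[-3.7,-2.7,-20],[-3.7,-2.7,-40],[-3.7,-2.7,-55],[-3.7,-2.7,-55]],"rotation":[[0,0,0],[0,0,0],[0,0,0],[0,0,0],[0,0,0]]}'
python3 -m pendant '{"delta_pos":[[0,0,-2],[0,0,-4],[0,0,-6],[0,0,-8],[0,0,-8]],"rotation":[[0,0,0],[0,0,0],[0,0,0],[0,0,0],[0,0,0]]}'
```

```text
t: 21.9
tool_pos: [545.8, -228.1, 144.9]
eef_rot: [[-0.978, -0.208, -0.003], [-0.208, 0.978, 0.002], [0.003, 0.002, -1.0]]
ft_force: [-0.5, 0.5, -0.4]
grip_width: -0.1
t: 22.4
tool_pos: [547.0, -229.2, 138.8]
eef_rot: [[-0.978, -0.207, -0.0], [-0.207, 0.978, 0.0], [0.0, 0.0, -1.0]]
ft_force: [-0.2, -0.2, -0.1]
grip_width: 0.1
```

```bash
python3 -m pendant '{"delta_pos":[[0,0,-1],[0,0,-2],[0,0,-3],[0,0,-4],[0,0,-5]],"rotation":[[0,0,0],[0,0,0],[0,0,0],[0,0,0],[0,0,0]]}'
python3 -m pendant '{"delta_pos":[[0,0,-1],[0,0,-2],[0,0,-3],[0,0,-3]],"rotation":[[0,0,0],[0,0,0],[0,0,0],[0,0,0]]}'
```

```text
t: 22.9
tool_pos: [547.1, -229.3, 133.9]
eef_rot: [[-0.978, -0.207, 0.0], [-0.207, 0.978, -0.0], [-0.0, -0.0, -1.0]]
ft_force: [-0.4, 0.5, 3.2]
grip_width: -0.2
t: 23.3
tool_pos: [547.1, -229.3, 131.1]
eef_rot: [[-0.978, -0.207, 0.0], [-0.207, 0.978, -0.0], [-0.0, -0.0, -1.0]]
ft_force: [-1.5, 1.4, 5.8]
grip_width: -0.3
```

```bash
python3 -m pendant '{"delta_pos":[[0,0,-1],[0,0,-2],[0,0,-2]],"rotation":[[0,0,0],[0,0,0],[0,0,0]]}'
```

```text
t: 23.6
tool_pos: [547.2, -229.4, 130.8]
eef_rot: [[-0.978, -0.207, 0.001], [-0.207, 0.978, -0.001], [-0.001, -0.001, -1.0]]
ft_force: [-5.9, 2.9, 22.4]
grip_width: -0.0
```

The button is bottomed: z stopped at 130.8 and the force jumped to 22 N. I'll release it, pull clear and check.

```bash
python3 -m pendant '{"delta_pos":[[0,0,5],[0,0,30],[0,0,65],[0,0,100],[-30,0,110]],"rotation":[[0,0,0],[0,0,0],[0,0,0],[0,0,0],[0,0,0]]}'
python3 -m pendant '{"delta_pos":[[-40,20,0],[-80,40,0],[-120,60,0],[-120,60,0],[-120,60,0]],"rotation":[[0,0,0],[0,0,0],[0,0,0],[0,0,0],[0,0,0]]}'
python3 - <<'E'
from h import *
a=eyes.get_image("top")[115:275,355:515];b=eyes.get_image("scene")[135:265,160:290]
cv2.imwrite("pics/c9.png",np.hstack([cv2.resize(a,(400,400),interpolation=2),cv2.resize(b,(400,400),interpolation=2)])[:,:,::-1])
E
```

```text
t: 24.1
tool_pos: [520.3, -230.3, 241.9]
eef_rot: [[-0.978, -0.208, 0.006], [-0.208, 0.978, -0.003], [-0.005, -0.004, -1.0]]
ft_force: [0.3, -0.4, 1.2]
grip_width: 0.3
t: 24.6
tool_pos: [396.8, -169.2, 239.1]
eef_rot: [[-0.978, -0.207, 0.001], [-0.207, 0.978, -0.001], [-0.001, -0.001, -1.0]]
ft_force: [1.2, 0.5, 0.2]
grip_width: 0.1
```

The picture limit is reached, so I'll check numerically that the knob hasn't moved and that the loose items match the first picture, then hand in.

```bash
python3 - <<'E'
from h import *
T=np.mean([eyes.get_image("top").astype(float) for _ in range(3)],0)
c,st=blob("top",T,395,155,418,180,75);print("knob",c,st)
def m(i,x0,y0,x1,y1,f):
    ys,xs=np.nonzero(f(i[y0:y1,x0:x1].astype(float)));return len(xs),round(xs.mean()+x0,1),round(ys.mean()+y0,1)
o=cv2.imread("pics/top0.png")[:,:,::-1]
for n,bx,f in(("cap",(450,130,480,160),lambda p:(p[:,:,0]>150)&(p[:,:,1]<120)&(p[:,:,2]<60)),
 ("flask",(450,140,510,205),lambda p:(p[:,:,2]>100)&(p[:,:,0]-p[:,:,1]>20)&(p[:,:,2]>.6*p[:,:,0])),
 ("box",(380,115,440,157),lambda p:(p[:,:,2]>.9*p[:,:,0])),
 ("jar",(355,243,392,275),lambda p:(p[:,:,2]>.85*p[:,:,0])&(p[:,:,0]>90))):
    print(n,m(o,*bx,f),m(T,*bx,f))
s=env.observe();print(s["t"],s["tool_pos"],s["ft_force"],s["joint_vel"].__abs__().max() if hasattr(s["joint_vel"],"__abs__") else s["joint_vel"])
env.job_done()
E
```

```text
knob [408.3649635  170.64963504] [  7  10  13  13 137]
cap (202, np.float64(463.3), np.float64(142.5)) (96, np.float64(462.6), np.float64(145.5))
flask (1065, np.float64(479.4), np.float64(176.4)) (1129, np.float64(479.6), np.float64(176.4))
box (1638, np.float64(408.7), np.float64(138.8)) (1652, np.float64(408.8), np.float64(138.9))
jar (431, np.float64(373.8), np.float64(257.8)) (0, np.float64(nan), np.float64(nan))
24.85 [ 397.85044073 -169.71304995  238.59133254] [0.11017649 0.4968419  0.5046634 ] 0.006497239432776686
the job is handed in; nothing more can be done<stdin>:5: RuntimeWarning: Mean of empty slice.
  ret = ret.dtype.type(ret / rcount)
```

The lever is in fourth gear, pressed against the rear stop of the syringe-side lane. After that I pressed the start button to the bottom and let go. I used only pushes with shut fingers and handed the job in at 24.9 s.

**Lever:** I pushed it across the gate, then to the rear. It sat off the lane centre, so I nudged it back and pushed rearward again. Pushing took about 3–6 N. Both rearward pushes met a firm stop at about the same place, at up to about 19 N the second time. The last picture I viewed, taken before the button press, showed the rod at the rear end of the slot. After the press the knob was still there, within half a pixel.

**Button:** It stopped about 6 mm down, where the force jumped to 22 N. I then pulled clear, and the wrist force was near zero.

**Weak or failed checks:**
- **Knob angle:** the colour-blob check read about 0.31 rad instead of 0.34. I put this down mostly to a 1-pixel shift in that method and a 5% scale error. The stop and the picture are better evidence that it is home.
- **Jar:** the final check did not find the jar in the top view, most likely because the arm or its shadow covered it. The tool tip stayed well above the jar and I felt no unexpected contact, but I did not confirm its position.
- **Flask and tip box:** both stayed within 0.2 px of where they started. The check on the flask's orange cap disagreed: it found about half as many matching pixels, about 3 px off. This could be shading, as the body had not moved.
- **Last picture:** I hit the 12-picture limit, so I could not view the scene after the button press, and the button's return was not checked.

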